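# Find the slot for a worn die in the slot ladder

### The job

Take the die that hangs beside the rack's round post and, pressing only lightly, try its tongue in the slots of the steel ladder one after another, starting at the narrowest and missing none, until the first one lets it in. Lower it there fully home, so that its head sits on the ladder, and let go; it must not enter any looser slot, and the other two dies and everything else on the bench stay where they are.

Things in the scene. Friction and masses are not known exactly. Their poses are not given: they have to be found in the camera images.
- ladder: Slot ladder, bolted down: base 120 x 182 mm with a steel comb of six upright fins 60 mm long (x), 12 mm thick (y), flat square-edged tops 76 mm above the bench. The five gaps are the slots, 48 mm deep, narrowing from 18 mm at the -y end to 6 mm at +y. The comb floats on springs: over 2 N it sinks 0.5 mm per N, at most 10 mm. Origin: under the base's centre; x along the slots, z up.
- slot1 (a point): Centre of the mouth of the ladder's narrowest slot, 6 mm wide, level with the fins' tops (moves with the comb), 51 mm along the ladder's y from its origin; axes as the ladder's.
- slot2 (a point): Centre of the mouth of the ladder's slot number 2 counted from the narrowest, 9 mm wide, level with the fins' tops (moves with the comb), 31.5 mm along the ladder's y from its origin; axes as the ladder's.
- slot3 (a point): Centre of the mouth of the ladder's slot number 3 counted from the narrowest, 12 mm wide, level with the fins' tops (moves with the comb), 9 mm along the ladder's y from its origin; axes as the ladder's.
- slot4 (a point): Centre of the mouth of the ladder's slot number 4 counted from the narrowest, 15 mm wide, level with the fins' tops (moves with the comb), -16.5 mm along the ladder's y from its origin; axes as the ladder's.
- slot5 (a point): Centre of the mouth of the ladder's slot number 5 counted from the narrowest, 18 mm wide, level with the fins' tops (moves with the comb), -45 mm along the ladder's y from its origin; axes as the ladder's.
- rack: Die rack, fixed: wooden base 90 x 280 mm (reaching 127 mm to -y and 153 mm to +y of the origin), two steel rails along y (8 mm wide, at x = +-27 mm, tops 60 mm above the bench) on which three dies hang by their heads. At its +y end (y = 140 mm) stands a round wooden post 16 mm thick with a ball top, 136 mm high. Origin: on the bench midway between the rails.
- post_bay (a point): The place beside the post: point between the rails at their top, where the die to be fitted hangs (within 4 mm); 60 mm along the rack's y from its origin, 80 mm from the post. The other two dies hang 85 and 145 mm farther along -y of the rack.
- die_a: One of three aluminium dies (0.13 to 0.25 kg), alike but for the tongue's thickness, unlike, 7 to 14 mm, 1.5 mm under the slot it fits. Block head 64 (x) x 22 (y) x 40 mm (z), gripped over its 22 mm; below it a flat square-ended tongue 36 mm wide (x), 40 mm long. Which die hangs where changes. Origin: centre of the head's underside, which rests on the rails; z up, x across the rails.
- die_a_tip (a point): Centre of the lower end of the tongue of die_a, 40 mm below its origin; axes as the die's.
- die_b: One of three aluminium dies (0.13 to 0.25 kg), alike but for the tongue's thickness, unlike, 7 to 14 mm, 1.5 mm under the slot it fits. Block head 64 (x) x 22 (y) x 40 mm (z), gripped over its 22 mm; below it a flat square-ended tongue 36 mm wide (x), 40 mm long. Which die hangs where changes. Origin: centre of the head's underside, which rests on the rails; z up, x across the rails.
- die_b_tip (a point): Centre of the lower end of the tongue of die_b, 40 mm below its origin; axes as the die's.
- die_c: One of three aluminium dies (0.13 to 0.25 kg), alike but for the tongue's thickness, unlike, 7 to 14 mm, 1.5 mm under the slot it fits. Block head 64 (x) x 22 (y) x 40 mm (z), gripped over its 22 mm; below it a flat square-ended tongue 36 mm wide (x), 40 mm long. Which die hangs where changes. Origin: centre of the head's underside, which rests on the rails; z up, x across the rails.
- die_c_tip (a point): Centre of the lower end of the tongue of die_c, 40 mm below its origin; axes as the die's.
- punch_box: Bystander: blue open box with steel letter punches, 85 x 40 mm, 59 mm high, loose; origin under its centre.
- hammer: Bystander: hammer, 240 mm, lying loose in front of the robot; origin under its middle.
- tape_roll: Bystander: black roll of tape, 76 mm across, 20 mm high, loose.
- brass_strip: Bystander: embossed brass strip 55 x 190 x 7 mm, loose.
- punch_1: Bystander: steel letter punch 65 x 9 x 9 mm lying loose.
- punch_2: Bystander: steel letter punch 65 x 9 x 9 mm lying loose.
- oil_jar: Bystander: amber glass jar, 60 mm across, 90 mm high, loose.
There are look-alikes about, which are no part of the job. Leave any purple or red look-alike of the die_b alone.

How it is judged:
By the outcome, as a careful person would: the job done as asked, in the order asked, and still so for the second after the job is handed in, with the robot touching nothing.
It also fails if it takes over 72 s, if anything falls off the work surface, if the arm or the gripper's body presses on something with over 40 N, if the wrist force passes 120 N, or if a joint passes its speed limit or range.

### The arm

A 6-joint arm with a two-finger parallel gripper is mounted at the origin on the work surface. World frame = base frame: x ahead of the robot, y to its left, z up, the work surface at z = 0. Lengths are in m, angles in rad, forces in N, time in s.
With the tool pointing down it reaches from about 0.35 to 0.775 m from the base axis. Payload 5.5 kg.
Tool frame: the origin (TCP) lies where the fingers leave the gripper's body, on its centre line; the fingertips stand env.tip_reach ahead of it and the grasp point (between the pads) lies 54 mm ahead of it (env.tip_reach is the distance from the TCP to the fingertips, in m); z points along the fingers, y is the line along which they close (so a half turn about z gives the same grasp; the last joint's range is limited). The gripper opens to 85 mm and grips with 20 to 120 N. Pads are 22 mm wide; open, the fingers measure 114 mm over their backs; the gripper's body (76 mm by 85 mm) begins 54 mm behind the grasp point. The pads swing forward as they close: fully open they stand 13 mm farther back than shut.
Start: joints at [-1.297, 0.313, 0.046, 1.304, 0, 1.431], TCP at [0.231, -0.527, 0.304] pointing down, gripper open.
Joint ranges: [-2.76, 2.76], [-0.86, 1.69], [-1.03, 1.26], [-2.2, 2.34], [-1.47, 1.5], [-3.14, 3.14]. Speed limits (rad/s): [2.57, 2.57, 3.14, 3.14, 3.14, 3.14].

### API

Orientations are given as a unit quaternion [w, x, y, z].
In Python, from workcell import status, optics, hand_in, env gives the robot as it stands.
- The arm moves only by the shell command python3 -m handwheel 'ROWS' [FORCE]. ROWS is a JSON object whose one key "deltas" holds a list of rows, each a list of 5 numbers: the opening, from -1 (shut) to 1 (fully open), then the shift along the tool's x, y, z in units of 40 mm (1.0 is 40 mm), then the turn about the tool's z in units of 10 degrees (1.0 is 10 degrees). In form: {"deltas": [[jaw, x, y, z, roll], ...]}. A call has 1 to 20 rows; each row shifts and turns the commanded pose from where the row before left it, along the tool's axes as they then stand; what a row does not reach is not made up. A row lasts 1/8 s, in which the tool goes at most 62.5 mm and 10.7 degrees, less where a joint would pass 70% of its speed; a pose out of reach is approached as far as the arm can. A call is refused whole if a number of a shift passes 1 or a number of a turn 1, either way. A call with a gripper value outside its range is refused whole. The fingers move at their own pace and stop on an object; FORCE is the grip in N (left out, the last holds). Time passes only in rows, so rows that do not move let the fingers close. It gives the time, the measured TCP pose, the force, the opening and the grip force at its end, in the units of the state.
- status.get_state(): the state, without advancing time (a new reading comes with each control period).
- optics.read_camera(name): name is "scene" or "top" or "wrist"; returns a dict with "frame" (400x640x3 uint8, red, green, blue), "depth" (400x640 float32, m along the optical axis (not along the pixel's ray), 0 where there is no reading), "vfov" (degrees; the focal length in pixels is half the picture's height over the tangent of half this angle, whatever the lens; pixels are square), "cx", "cy" (the principal point, pixels), "origin" and "attitude" of the camera in the world. Camera axes: x right, y down, z forward; pixel columns grow to the right and rows downward; lengths in m; the calibration is good to about 2 mm. A picture is of the moment at which its call begins.
- hand_in(): hands the job in; it is judged then, once.
The state is a dict: "clock": time; "joint_pos": joint angles; "qvel": joint speeds; "tau": joint torques, N m; "tcp_pos": TCP position; "orientation": TCP orientation; "wrist_force": force on the tool from outside, world axes, zero at the start; "ft_torque": the same for the moment, N m; "finger_gap": finger opening in m; "grip_force": force on a finger pad.
Only numpy, scipy, OpenCV 4.12 (cv2) and the standard library are available. Lean on these libraries where they do the work, as an engineer would, in place of code of your own. Each camera call takes 0.05 s, during which the arm holds its last target. There are 200 camera calls.

## Working session

There is one attempt and no reset: what is moved stays moved. The work goes in short steps, Python scripts to look and compute and a shell command to move; the robot and the scene stay as the last step left them, time stands still between calls to the robot, and variables do not carry over. Pictures are saved under pics/ and viewed, at most 10 in all, crops included, and the job is handed in when it is done.

```bash
ls; mkdir -p pics
cat > h.py <<'E'
import numpy as np,cv2
from workcell import status,optics,env
from scipy.spatial.transform import Rotation as R
def cam(n,save=None):
    c=optics.read_camera(n)
    if save: cv2.imwrite('pics/'+save,c['frame'][:,:,::-1])
    return c
def rot(q): q=np.array(q,float); return q if q.ndim==2 else R.from_quat(q[[1,2,3,0]]).as_matrix()
def cloud(c):
    h,w=c['depth'].shape; f=h/2/np.tan(np.radians(c['vfov'])/2)
    u,v=np.meshgrid(np.arange(w),np.arange(h)); d=c['depth']
    p=np.stack([(u-c['cx'])/f*d,(v-c['cy'])/f*d,d],-1)
    return p@rot(c['attitude']).T+np.array(c['origin'])
E
python3 - <<'E'
from h import *
import pickle
print(status.get_state(),env.tip_reach)
for n in('scene','top'):
    c=cam(n,n+'0.png');pickle.dump(c,open(n+'.pkl','wb'));print(n,c['vfov'],c['cx'],c['cy'],c['origin'],c['attitude'])
E
```

```text
pics
{'clock': 0.0, 'joint_pos': array([-1.29661331e+00,  3.14009508e-01,  4.49944249e-02,  1.30358849e+00,
        2.30273522e-05,  1.43119507e+00]), 'qvel': array([-0.00085326, -0.00017148, -0.00038578,  0.00060236, -0.00143991,
        0.00106483]), 'tau': array([ 2.05478591e-04, -4.80620921e+01,  2.98536676e+01,  1.92865531e-02,
       -5.37056428e-05, -2.81146072e-06]), 'tcp_pos': array([ 0.23108914, -0.52611784,  0.30300988]), 'orientation': array([-9.02354130e-04,  9.78673657e-01,  2.05419220e-01, -4.92722310e-05]), 'wrist_force': array([-0.00843679,  0.10699021,  0.02282035]), 'ft_torque': array([ 0.01070355, -0.02172514, -0.03821608]), 'grip_force': 0.0, 'finger_gap': 0.0854359822331658} 0.0726
scene 52.64274357179605 316.05671640454284 198.16814623222777 [ 0.92459919 -0.39245545  0.6529353 ] [-0.34232026  0.87904836  0.30660776 -0.1268168 ]
top 48.51797887151651 313.37575944273135 201.5665259317066 [0.4452741  0.00316696 1.02841541] [ 0.05240627 -0.69937348  0.71139155 -0.0453031 ]
```

View pics/scene0.png

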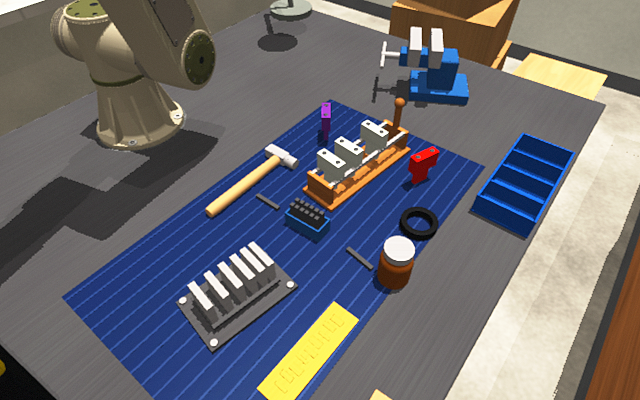

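View pics/top0.png

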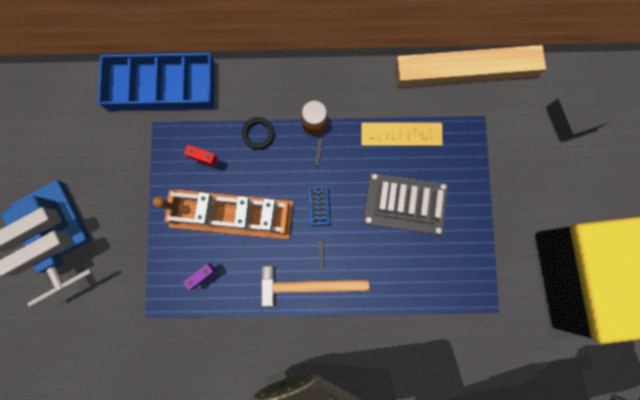

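The top picture shows the rack at about (165–292, 190–237), with its post at (158,202), and the ladder at (367–446, 175–233) with the narrow end at left (+y).
Possible targets are the grey dies at (203,208), (241,212) and (266,215), the red look-alike at (200,155) and the purple one at (199,277). I choose (203,208), the grey die nearest the post.

```bash
python3 - <<'E'
from h import *
import pickle
c=pickle.load(open('top.pkl','rb'));P=cloud(c);f=c['frame'].astype(int)
sat=f.max(2)-f.min(2)
def box(u0,u1,v0,v1,zl,zh,lab,maxsat=60):
    m=np.zeros(P.shape[:2],bool);m[v0:v1,u0:u1]=1
    m&=(P[...,2]>zl)&(P[...,2]<zh)&(sat<maxsat)
    n,l,s,_=cv2.connectedComponentsWithStats(m.astype(np.uint8))
    for i in range(1,n):
        if s[i,4]<25: continue
        q=P[l==i]; r=cv2.minAreaRect((q[:,:2]*1000).astype(np.float32))
        print(lab,s[i,4],l.shape and np.round(np.median(q,0)*1000,1),'rect',np.round(r[0],1),np.round(r[1],1),round(r[2],1))
box(160,300,185,245,.085,.115,'die')
box(365,450,170,235,.066,.09,'fin')
box(150,170,190,215,.11,.15,'post',255)
E
python3 - <<'E'
import cv2
a=cv2.imread('pics/top0.png')[180:250,145:300];b=cv2.imread('pics/scene0.png')[85:215,295:450]
cv2.imwrite('pics/crop1.png',cv2.vconcat([cv2.resize(a,None,fx=4,fy=3.0),cv2.resize(b,None,fx=4,fy=3)]))
E
```

```text
die 358 [565.4 246.9  98.9] rect [566.2 248.4] [23.4 63.6] 80.4
die 345 [555.3 164.2  99.2] rect [556.3 165. ] [22.5 63.9] 84.1
die 337 [550.  109.5  99.4] rect [550.5 110.3] [22.6 63.9] 81.3
die 28 [574.7 324.4  97.7] rect [575.2 325.8] [ 6.9 15.3] 68.4
fin 169 [ 587.8 -140.6   75.3] rect [ 589.2 -141.3] [12.5 59.8] 80.7
fin 173 [ 586.6 -158.3   75.3] rect [ 586.6 -159. ] [12.4 60.2] 80.5
fin 179 [ 582.3 -178.9   75.4] rect [ 583.1 -179.6] [12.6 60. ] 80.4
fin 178 [ 577.7 -202.8   75.6] rect [ 579.2 -203.3] [12.6 60.5] 80.6
fin 182 [ 574.8 -229.1   75. ] rect [ 574.2 -229.9] [12.6 59.6] 80.6
fin 186 [ 569.1 -258.7   75.3] rect [ 569.7 -259.9] [13.2 60.2] 81.1
post 114 [576.2 328.3 130.6] rect [577.2 330.2] [21.7 21.9] 21.0
```

View pics/crop1.png

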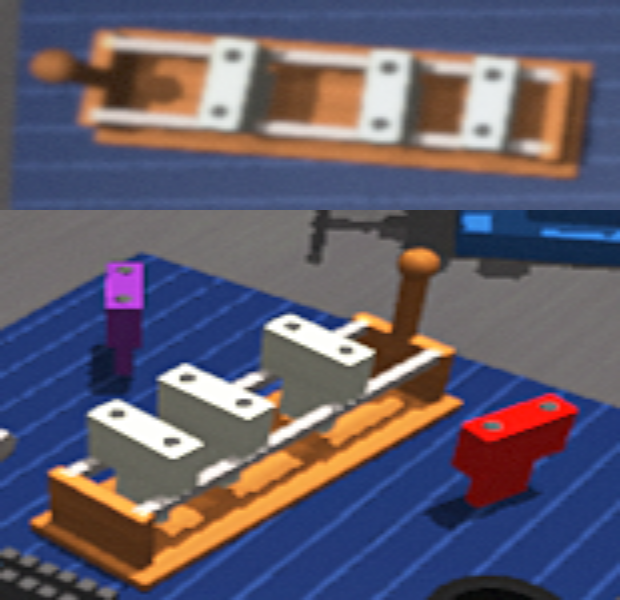

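The crop shows the chosen grey die as the one 83 mm from the post, which agrees with the 80 mm given. The red and purple ones stand on the mat. Next I hover over the ladder for a close measurement.

```bash
python3 -m handwheel '{"deltas": [[1,0,0,0,0.83],[1,0,0,0,0.83],[1,0,0,0,0.83],[1,0,0,0,0.83],[1,0.73,-0.945,0,0],[1,0.73,-0.945,0,0],[1,0.73,-0.945,0,0],[1,0.73,-0.945,0,0],[1,0.73,-0.945,0,0],[1,0.73,-0.945,0,0],[1,0.73,-0.945,0,0],[1,0.73,-0.945,0,0],[1,0.73,-0.945,0,0],[1,0.73,-0.945,0,0],[1,0,0,0,0],[1,0,0,0,0]]}'
cat >> h.py <<'E'
def st():
    s=status.get_state(); M=rot(s['orientation']); p=s['tcp_pos']*1000
    print('t%.2f tcp'%s['clock'],p.round(2),'xyaw %.2f'%np.degrees(np.arctan2(M[1,0],M[0,0])),'tilt',M[:,2].round(4),'F',np.round(s['wrist_force'],2),'T',np.round(s['ft_torque'],3),'gap %.4f grip %.1f'%(s['finger_gap'],s['grip_force']))
    return p,M
E
python3 - <<'E'
from h import *
import pickle
st();c=cam('wrist','w1.png');pickle.dump(c,open('w1.pkl','wb'));print(c['vfov'],c['origin'],rot(c['attitude']))
E
```

```text
clock: 2.1
tcp_pos: [0.5811, -0.2018, 0.3033]
orientation: [-0.0, 0.997, -0.082, -0.001]
wrist_force: [0.4, -0.4, 0.5]
finger_gap: 0.0855
grip_force: 0.0
t2.10 tcp [ 581.15 -201.78  303.32] xyaw -9.46 tilt [-1.4e-03  1.0e-04 -1.0e+00] F [ 0.35 -0.41  0.46] T [-0.015  0.014 -0.008] gap 0.0855 grip 0.0
70.1855148241037 [ 0.65138901 -0.21348911  0.3724319 ] [[-0.16536531 -0.94770004 -0.2729816 ]
 [-0.98623103  0.15936202  0.04418251]
 [ 0.00163113  0.27652918 -0.96100414]]
```

View pics/w1.png

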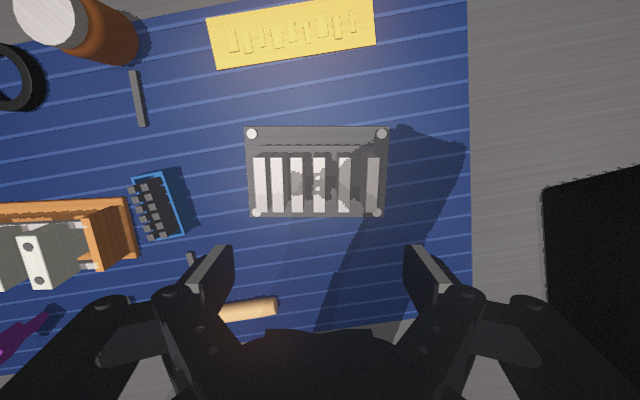

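The picture shows all six fins at about (253–380, 157–212). I measure them here, then do the same with the wrist turned half round so the camera bias cancels.

```bash
cat > fins.py <<'E'
from h import *
def fins(c):
    P=cloud(c);h,w=c['depth'].shape;f=h/2/np.tan(np.radians(c['vfov'])/2);A=rot(c['attitude']);o=np.array(c['origin'])
    m=(P[...,2]>.068)&(P[...,2]<.09)&(abs(P[...,0]-.58)<.06)&(abs(P[...,1]+.2)<.09)
    n,l,s,_=cv2.connectedComponentsWithStats(m.astype(np.uint8));out=[]
    for i in range(1,n):
        if s[i,4]<150: continue
        v,u=np.nonzero(l==i)
        r=np.stack([(u-c['cx'])/f,(v-c['cy'])/f,np.ones(len(u))],-1)@A.T
        q=(o+r*((.076-o[2])/r[:,2])[:,None])*1000
        R_=cv2.minAreaRect(q[:,:2].astype(np.float32))
        out.append(np.r_[q[:,:2].mean(0),R_[0],sorted(R_[1]),np.median(P[l==i][:,2])*1000])
    out=np.array(sorted(out,key=lambda a:-a[1]));return out
E
python3 - <<'E'
from fins import *
import pickle
print(fins(pickle.load(open('w1.pkl','rb'))).round(2));print(status.get_state()['joint_pos'])
E
```

```text
[[ 592.9  -142.09  592.2  -142.02   13.37   59.2    75.08]
 [ 590.05 -159.57  589.27 -159.5    12.93   59.21   75.17]
 [ 586.88 -179.99  585.85 -179.84   12.31   59.26   75.27]
 [ 582.43 -203.31  581.91 -203.26   10.98   59.22   75.3 ]
 [ 578.03 -229.68  577.49 -229.55   12.51   59.23   75.32]
 [ 573.39 -258.85  572.59 -258.7    13.21   59.24   75.25]]
[-4.65415756e-01  3.93833111e-01  1.60995660e-01  1.33897105e+00
 -4.38318478e-04  2.84245069e+00]
```

```bash
python3 -m handwheel '{"deltas": [[0,0,0,0,-1],[0,0,0,0,-1],[0,0,0,0,-1],[0,0,0,0,-1],[0,0,0,0,-1],[0,0,0,0,-1],[0,0,0,0,-1],[0,0,0,0,-1],[0,0,0,0,-1],[0,0,0,0,-1],[0,0,0,0,-1],[0,0,0,0,-1],[0,0,0,0,-1],[0,0,0,0,-1],[0,0,0,0,-1],[0,0,0,0,-1],[0,0,0,0,-1],[0,0,0,0,-1],[0,0,0,0,0],[0,0,0,0,0]]}'
python3 - <<'E'
from fins import *
st();print(fins(cam('wrist','w2.png')).round(2))
E
```

```text
clock: 4.65
tcp_pos: [0.581, -0.2026, 0.304]
orientation: [0.0, 0.085, 0.996, -0.0]
wrist_force: [-0.5, 0.4, -0.1]
finger_gap: 0.0428
grip_force: 0.0
t4.65 tcp [ 580.97 -202.6   304.03] xyaw 170.27 tilt [-0.e+00 -1.e-04 -1.e+00] F [-0.53  0.41 -0.14] T [-0.017  0.039  0.001] gap 0.0428 grip 0.0
[[ 590.29 -141.11  591.36 -141.26   13.29   60.28   75.09]
 [ 587.55 -158.63  588.36 -158.75   12.94   60.31   75.16]
 [ 584.24 -178.94  584.84 -179.18   12.38   60.27   75.27]
 [ 579.92 -202.23  580.8  -202.69   11.56   60.32   75.26]
 [ 575.54 -228.64  576.3  -228.81   12.47   60.31   75.27]
 [ 570.8  -257.88  571.3  -257.87   13.31   60.32   75.35]]
```

```bash
python3 -m handwheel '{"deltas": [[0.2,0.185,0.923,0,0],[0.2,0.185,0.923,0,0],[0.2,0.185,0.923,0,0],[0.2,0.185,0.923,0,0],[0.2,0.185,0.923,0,0],[0.2,0.185,0.923,0,0],[0.2,0.185,0.923,0,0],[0.2,0.185,0.923,0,0],[0.2,0.185,0.923,0,0],[0.2,0.185,0.923,0,0],[0.2,0.185,0.923,0,0],[0.2,0.185,0.923,0,0],[0.2,0,0,0,0],[0.2,0,0,0,0]]}'
python3 - <<'E'
from h import *
p,M=st();c=cam('wrist','w3.png');P=cloud(c)*1000;f=c['frame'].astype(int)
m=(P[...,2]>92)&(P[...,2]<108)&(f.max(2)-f.min(2)<60)&(abs(P[...,1]-190)<130)&(abs(P[...,0]-560)<60)
n,l,s,_=cv2.connectedComponentsWithStats(m.astype(np.uint8))
for i in range(1,n):
    if s[i,4]<150: continue
    q=P[l==i]; r=cv2.minAreaRect(q[:,:2].astype(np.float32)); d=np.r_[r[0],0]-np.r_[p[:2],0]
    print(s[i],np.round(r[0],1),np.round(r[1],1),round(r[2],1),'z',np.median(q[:,2]),'toolxy',(M.T@d).round(1))
E
```

```text
clock: 6.45
tcp_pos: [0.5669, 0.2494, 0.3037]
orientation: [-0.0, 0.083, 0.997, -0.0]
wrist_force: [-0.2, -0.5, -0.5]
finger_gap: 0.0511
grip_force: 0.0
t6.45 tcp [566.92 249.44 303.73] xyaw 170.47 tilt [-2.e-04 -7.e-04 -1.e+00] F [-0.17 -0.46 -0.46] T [-0.047 -0.028 -0.058] gap 0.0511 grip 0.0
[ 308  157   23   64 1376] [568.1 249.7] [21.4 64. ] 81.1 z 99.31592510778428 toolxy [-1.1  0.5 -0. ]
[ 220  161   32   63 1466] [558.  166.5] [22.1 64. ] 84.0 z 99.30650363916818 toolxy [ -5.  -83.3   0.1]
[ 165  164   34   63 1531] [551.9 111.6] [23.2 63.5] 81.1 z 99.36655242444064 toolxy [-8.000e+00 -1.384e+02  1.000e-01]
```

View pics/w3.png

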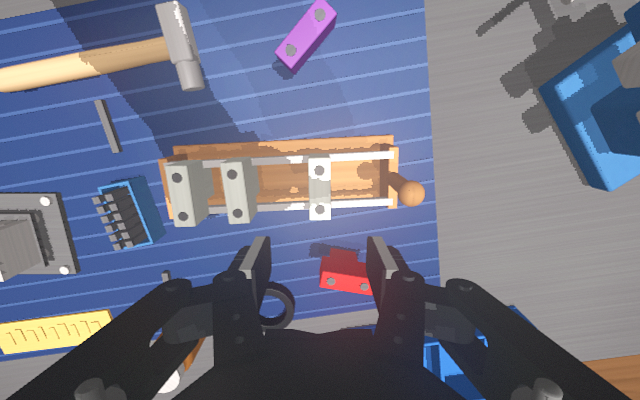

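The picture shows the chosen grey die at (319,187), with the post ball at (412,193). It lies centred between the fingers, so I go down and grip it.

```bash
python3 -m handwheel '{"deltas": [[0.2,-0.02,0.01,0.81,0],[0.2,0,0,0.81,0],[0.2,0,0,0.81,0],[0.2,0,0,0.81,0],[0.2,0,0,0.81,0],[0.2,0,0,0,0],[0.2,0,0,0,0],[-1,0,0,0,0],[-1,0,0,0,0],[-1,0,0,0,0],[-1,0,0,0,0],[-1,0,0,0,0]]}' 50
python3 -c "from h import *;st()"
```

```text
clock: 8.0
tcp_pos: [0.5689, 0.2502, 0.1437]
orientation: [0.002, 0.083, 0.997, 0.0]
wrist_force: [0.2, -1.1, 6.3]
finger_gap: 0.021
grip_force: 49.9
t8.00 tcp [568.87 250.19 143.73] xyaw 170.51 tilt [ 3.3e-03  3.0e-04 -1.0e+00] F [ 0.23 -1.12  6.27] T [-0.245  0.059  0.026] gap 0.0210 grip 49.9
```

```bash
python3 -m handwheel '{"deltas": [[-1,0,0,-0.2,0],[-1,0,0,-0.65,0],[-1,0,0,-0.65,0],[-1,0,0,-0.65,0],[-1,0,0,-0.65,0],[-1,0,0,-0.65,0],[-1,0,0,0,0],[-1,0,0,0,0]]}'
python3 - <<'E'
from h import *
import pickle
p,M=st();c=cam('scene','s2.png');pickle.dump(c,open('s2.pkl','wb'))
# predicted die position pixels
f=200/np.tan(np.radians(c['vfov'])/2);q=(p+M[:,2]*110)/1000;r=rot(c['attitude']).T@(q-np.array(c['origin']));u,v=r[0]/r[2]*f+c['cx'],r[1]/r[2]*f+c['cy'];print(u,v)
u,v=int(u),int(v);cv2.imwrite('pics/s2c.png',cv2.resize(c['frame'][v-50:v+40,u-60:u+60,::-1],None,fx=5,fy=5))
E
```

```text
clock: 9.0
tcp_pos: [0.5674, 0.25, 0.2787]
orientation: [-0.001, 0.083, 0.997, -0.0]
wrist_force: [-1.1, 0.2, -2.1]
finger_gap: 0.0213
grip_force: 49.0
t9.00 tcp [567.38 250.   278.68] xyaw 170.52 tilt [-1.6e-03 -5.0e-04 -1.0e+00] F [-1.08  0.17 -2.1 ] T [0.01  0.02  0.015] gap 0.0213 grip 49.0
377.9861872727343 100.94143763722998
```

View pics/s2c.png

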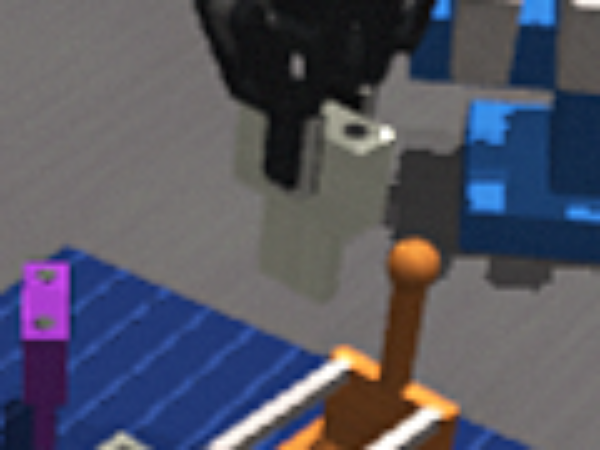

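The crop shows the die held straight, its tongue hanging below the fingers. Next I work out the way to slot 1.

```bash
cat > goal.py <<'E'
from h import *
import sys
F1=np.array([[592.2,-142.02],[589.27,-159.5],[585.85,-179.84],[581.91,-203.26],[577.49,-229.55],[572.59,-258.7]])
F2=np.array([[591.36,-141.26],[588.36,-158.75],[584.84,-179.18],[580.8,-202.69],[576.3,-228.81],[571.3,-257.87]])
Y=np.array([60,42,21,-3,-30,-60.]);S=[51,31.5,9,-16.5,-45]
F=(F1+F2)/2;k=np.c_[Y,np.ones(6)];c=np.linalg.lstsq(k,F,rcond=None)[0]
d=c[0]/np.linalg.norm(c[0]);O=c[1]
def goal(n,v=True):
    p,M=st();tip=p+M[:,2]*123.7;t=O+S[n-1]*d
    e=np.r_[t-tip[:2],0];m=M.T@e
    print('slot',n,t.round(2),'tip',tip.round(2),'err tool mm',m.round(2),'units',(m/40).round(3),'ladder yaw %.2f'%(np.degrees(np.arctan2(d[1],d[0]))-90),'along slot y: %.2f'%(-(e[:2]@d)))
if __name__=='__main__':
    for n in map(int,sys.argv[1:]): goal(n)
E
python3 - <<'E'
from goal import *
print(O,c,(F-k@c).round(2));goal(1)
E
```

```text
[ 581.86223583 -199.98124852] [[ 1.65386167e-01  9.72416372e-01]
 [ 5.81862236e+02 -1.99981249e+02]] [[-0.01 -0.  ]
 [ 0.01  0.01]
 [ 0.01  0.05]
 [-0.01 -0.08]
 [-0.01 -0.03]
 [ 0.01  0.04]]
t9.05 tcp [567.17 249.92 278.23] xyaw 170.51 tilt [-2.5e-03 -8.0e-04 -1.0e+00] F [ 0.42  0.39 -1.77] T [ 0.074 -0.006  0.025] gap 0.0215 grip 49.0
slot 1 [ 590.41 -149.7 ] tip [566.86 249.82 154.53] err tool mm [-8.9080e+01 -3.9018e+02  2.5000e-01] units [-2.227e+00 -9.754e+00  6.000e-03] ladder yaw -9.65 along slot y: 389.92
```

```bash
python3 -m handwheel '{"deltas": [[-1,-0.186,-0.813,0,0.015],[-1,-0.186,-0.813,0,0],[-1,-0.186,-0.813,0,0],[-1,-0.186,-0.813,0,0],[-1,-0.186,-0.813,0,0],[-1,-0.186,-0.813,0,0],[-1,-0.186,-0.813,0,0],[-1,-0.186,-0.813,0,0],[-1,-0.186,-0.813,0,0],[-1,-0.186,-0.813,0,0],[-1,-0.186,-0.813,0,0],[-1,-0.186,-0.813,0,0],[-1,0,0,0.5,0],[-1,0,0,0.5,0],[-1,0,0,0.5,0],[-1,0,0,0,0],[-1,0,0,0,0]]}'
python3 goal.py 1
```

```text
clock: 11.18
tcp_pos: [0.5905, -0.1496, 0.2198]
orientation: [-0.0, 0.084, 0.996, 0.0]
wrist_force: [1.0, -0.6, -1.2]
finger_gap: 0.0213
grip_force: 49.3
t11.18 tcp [ 590.54 -149.57  219.8 ] xyaw 170.36 tilt [-6.e-04  1.e-04 -1.e+00] F [ 0.96 -0.58 -1.17] T [-0.001 -0.017 -0.018] gap 0.0213 grip 49.3
slot 1 [ 590.41 -149.7 ] tip [ 590.47 -149.55   96.1 ] err tool mm [ 0.03 -0.16  0.  ] units [ 0.001 -0.004  0.   ] ladder yaw -9.65 along slot y: 0.16
```

```bash
python3 -m handwheel '{"deltas": [[-1,0,-0.003,0.2,0],[-1,0,0,0.22,0],[-1,0,0,0,0],[-1,0,0,0,0]]}'
python3 goal.py 1
python3 - <<'E'
from h import *
c=cam('wrist','w4.png');cv2.imwrite('pics/w4c.png',cv2.resize(c['frame'][:,:,::-1][80:330,170:480],None,fx=2.4,fy=2.4))
E
```

```text
clock: 11.68
tcp_pos: [0.5906, -0.1498, 0.2031]
orientation: [-0.0, 0.084, 0.996, -0.0]
wrist_force: [-0.4, 0.8, -2.0]
finger_gap: 0.0211
grip_force: 49.3
t11.68 tcp [ 590.59 -149.75  203.1 ] xyaw 170.36 tilt [-0. -0. -1.] F [-0.44  0.76 -1.95] T [-0.007  0.02   0.028] gap 0.0211 grip 49.3
slot 1 [ 590.41 -149.7 ] tip [ 590.58 -149.76   79.4 ] err tool mm [0.17 0.02 0.  ] units [0.004 0.001 0.   ] ladder yaw -9.65 along slot y: -0.02
```

View pics/w4c.png

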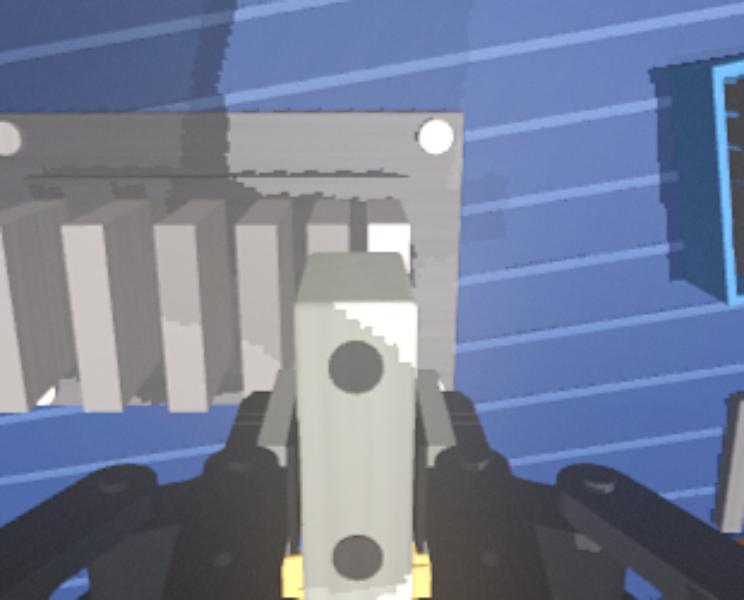

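The crop shows the die head centred on column 357 and slot 1's mouth at about 358, so it is aligned. Now a light touch on slot 1.

```bash
python3 -m handwheel '{"deltas": [[-1,0,0,0.04,0],[-1,0,0,0.02,0],[-1,0,0,0.02,0],[-1,0,0,0.02,0],[-1,0,0,0,0]]}'; python3 goal.py 1
```

```text
clock: 12.35
tcp_pos: [0.5906, -0.1498, 0.1994]
orientation: [0.0, 0.084, 0.996, -0.0]
wrist_force: [-0.9, 1.3, 0.0]
finger_gap: 0.0212
grip_force: 49.6
t12.35 tcp [ 590.63 -149.76  199.42] xyaw 170.36 tilt [ 3.e-04 -3.e-04 -1.e+00] F [-0.92  1.26  0.04] T [0.097 0.174 0.033] gap 0.0212 grip 49.6
slot 1 [ 590.41 -149.7 ] tip [ 590.68 -149.8    75.72] err tool mm [ 0.28  0.05 -0.  ] units [ 0.007  0.001 -0.   ] ladder yaw -9.65 along slot y: -0.05
```

```bash
python3 -m handwheel '{"deltas": [[-1,0,0,0.015,0],[-1,0,0,0.01,0],[-1,0,0,0,0],[-1,0,0,0,0]]}'; python3 goal.py 1
```

```text
clock: 12.85
tcp_pos: [0.5907, -0.1498, 0.1983]
orientation: [0.0, 0.084, 0.996, -0.0]
wrist_force: [-1.5, 0.1, 3.0]
finger_gap: 0.0214
grip_force: 49.8
t12.85 tcp [ 590.66 -149.78  198.31] xyaw 170.36 tilt [ 3.e-04 -2.e-04 -1.e+00] F [-1.52  0.06  3.01] T [0.109 0.321 0.03 ] gap 0.0214 grip 49.8
slot 1 [ 590.41 -149.7 ] tip [ 590.7  -149.81   74.61] err tool mm [ 0.3   0.05 -0.  ] units [ 0.008  0.001 -0.   ] ladder yaw -9.65 along slot y: -0.05
```

Slot 1 refuses it at about 5 N. Lift, then on to slot 2.

```bash
python3 -m handwheel '{"deltas": [[-1,0,0,-0.2,0],[-1,0,0,0,0],[-1,0.005,-0.245,0,0],[-1,0,-0.243,0,0],[-1,0,0,0.05,0],[-1,0,0,0,0],[-1,0,0,0,0]]}'; python3 goal.py 2
```

```text
clock: 13.72
tcp_pos: [0.5871, -0.1688, 0.204]
orientation: [-0.0, 0.084, 0.996, 0.0]
wrist_force: [-1.4, -0.3, -2.1]
finger_gap: 0.0216
grip_force: 49.4
t13.72 tcp [ 587.06 -168.82  204.  ] xyaw 170.37 tilt [-2.e-04  1.e-04 -1.e+00] F [-1.36 -0.34 -2.08] T [-0.014 -0.019  0.016] gap 0.0216 grip 49.4
slot 2 [ 587.14 -168.93] tip [ 587.04 -168.8    80.3 ] err tool mm [-0.12 -0.11 -0.  ] units [-0.003 -0.003 -0.   ] ladder yaw -9.65 along slot y: 0.11
```

```bash
python3 -m handwheel '{"deltas": [[-1,0,-0.003,0.06,0],[-1,0,0,0.03,0],[-1,0,0,0.02,0],[-1,0,0,0.02,0],[-1,0,0,0.01,0],[-1,0,0,0,0],[-1,0,0,0,0]]}'; python3 goal.py 2
```

```text
clock: 14.6
tcp_pos: [0.5871, -0.169, 0.1987]
orientation: [0.0, 0.084, 0.996, 0.0]
wrist_force: [-1.1, 1.1, 1.7]
finger_gap: 0.0212
grip_force: 49.9
t14.60 tcp [ 587.13 -168.98  198.7 ] xyaw 170.36 tilt [ 3.e-04  1.e-04 -1.e+00] F [-1.12  1.12  1.72] T [0.345 0.299 0.005] gap 0.0212 grip 49.9
slot 2 [ 587.14 -168.93] tip [ 587.17 -168.98   75.  ] err tool mm [ 0.03  0.05 -0.  ] units [ 0.001  0.001 -0.   ] ladder yaw -9.65 along slot y: -0.05
```

```bash
python3 -m handwheel '{"deltas": [[-1,0,0.013,0,0],[-1,0,0.012,0,0],[-1,0,0,0,0]]}'; python3 goal.py 2;  python3 -m handwheel '{"deltas": [[-1,0,-0.013,0,0],[-1,0,-0.012,0,0],[-1,0,-0.013,0,0],[-1,0,-0.012,0,0],[-1,0,0,0,0]]}'; python3 goal.py 2
```

```text
clock: 14.98
tcp_pos: [0.5872, -0.1686, 0.1986]
orientation: [0.0, 0.084, 0.996, -0.001]
wrist_force: [-2.1, -2.1, 0.9]
finger_gap: 0.021
grip_force: 49.9
t14.97 tcp [ 587.25 -168.59  198.6 ] xyaw 170.34 tilt [-1.0e-04 -1.2e-03 -1.0e+00] F [-2.12 -2.06  0.94] T [-0.51   0.468 -0.002] gap 0.0210 grip 49.9
slot 2 [ 587.14 -168.93] tip [ 587.24 -168.73   74.9 ] err tool mm [ 0.06 -0.21  0.  ] units [ 0.002 -0.005  0.   ] ladder yaw -9.65 along slot y: 0.21
clock: 15.6
tcp_pos: [0.5872, -0.1698, 0.1985]
orientation: [0.0, 0.084, 0.996, 0.0]
wrist_force: [-0.4, 2.9, 2.4]
finger_gap: 0.0211
grip_force: 49.9
t15.60 tcp [ 587.16 -169.78  198.54] xyaw 170.38 tilt [ 6.e-04  4.e-04 -1.e+00] F [-0.36  2.88  2.43] T [ 0.529 -0.003 -0.   ] gap 0.0211 grip 49.9
slot 2 [ 587.14 -168.93] tip [ 587.23 -169.73   74.84] err tool mm [0.22 0.77 0.  ] units [0.006 0.019 0.   ] ladder yaw -9.65 along slot y: -0.77
```

Slot 2 also refuses it across the sideways search. Before trying slot 3, I check the tongue's thickness by turning the die end-on to the scene camera.

```bash
python3 -m handwheel '{"deltas": [[-1,0,0.005,-0.3,0],[-1,0,0,-0.6,0.7],[-1,0,0,-0.6,0.8],[-1,0,0,0,0.8],[-1,0,0,0,0],[-1,0,0,0,0]]}'
cat > thick.py <<'E'
from h import *
p,M=st();c=cam('scene','s3.png');P=cloud(c)*1000
L=(P-p)@M   # tool coords
m=(L[...,2]>84)&(L[...,2]<123)&(abs(L[...,0])<35)&(abs(L[...,1])<20)&(c['depth']>0)
f=200/np.tan(np.radians(c['vfov'])/2);v,u=np.nonzero(m);print(len(u),u.min(),u.max(),v.min(),v.max())
A=rot(c['attitude']);r=(p+M[:,2]*104)/1000-c['origin'];dist=(A.T@r)[2];print('mm/px',dist/f*1000)
for vv in range(v.min(),v.max()+1,2):
    s=u[v==vv]; print(vv,len(s),'%.1f mm'%(len(s)*dist/f*1000),L[vv,s,1].round(0).min(),L[vv,s,1].round(0).max(),L[vv,s,2].mean().round(0))
u0,v0=int(u.mean()),int(v.mean());cv2.imwrite('pics/s3c.png',cv2.resize(c['frame'][v0-50:v0+40,u0-60:u0+60,::-1],None,fx=5,fy=5))
E
python3 thick.py
```

```text
clock: 16.35
tcp_pos: [0.5867, -0.1699, 0.2581]
orientation: [-0.0, 0.28, 0.96, -0.0]
wrist_force: [-0.6, 0.3, -1.9]
finger_gap: 0.0212
grip_force: 49.4
t16.35 tcp [ 586.71 -169.94  258.14] xyaw 147.48 tilt [-9.e-04 -0.e+00 -1.e+00] F [-0.57  0.34 -1.88] T [0.023 0.041 0.052] gap 0.0212 grip 49.4
61 237 246 241 250
mm/px 1.5552414563878885
241 1 1.6 mm 3.0 3.0 84.0
243 8 12.4 mm -8.0 4.0 101.0
245 7 10.9 mm -6.0 3.0 109.0
247 7 10.9 mm -5.0 4.0 114.0
249 7 10.9 mm -6.0 3.0 119.0
```

View pics/s3c.png

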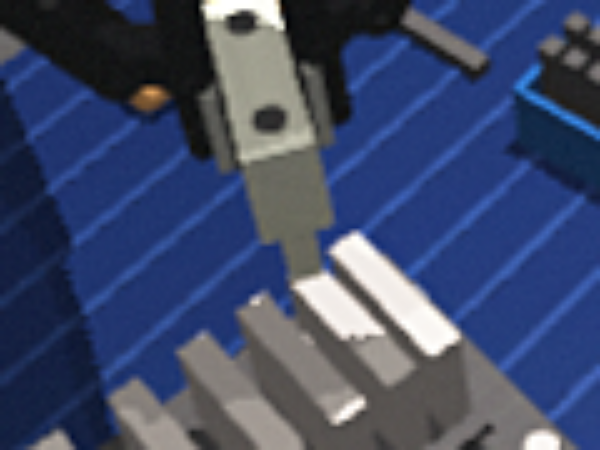

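The crop shows the head about 14 px across and the tongue about 7 px, near (300,255). That makes the tongue about 10.5 mm, so slot 2's refusal was real and slot 3 should take it.

```bash
python3 -m handwheel '{"deltas": [[-1,0,0,0,-0.8],[-1,0,0,0,-0.8],[-1,0,0,0,-0.7],[-1,0,-0.3,0,0],[-1,0,-0.27,0.5,0],[-1,0,0,0.5,0],[-1,0,0,0.3,0],[-1,0,0,0,0],[-1,0,0,0,0]]}'; python3 goal.py 3
```

```text
clock: 17.52
tcp_pos: [0.5835, -0.1926, 0.2072]
orientation: [0.0, 0.084, 0.996, -0.0]
wrist_force: [-0.1, -0.1, -2.1]
finger_gap: 0.0213
grip_force: 49.4
t17.52 tcp [ 583.5  -192.6   207.22] xyaw 170.34 tilt [ 9.e-04 -6.e-04 -1.e+00] F [-0.06 -0.07 -2.12] T [-0.023  0.046  0.069] gap 0.0213 grip 49.4
slot 3 [ 583.37 -191.11] tip [ 583.62 -192.67   83.52] err tool mm [ 0.51  1.5  -0.  ] units [ 0.013  0.038 -0.   ] ladder yaw -9.65 along slot y: -1.50
```

```bash
python3 -m handwheel '{"deltas": [[-1,0.01,0.037,0,0],[-1,0,0,0.08,0],[-1,0,0,0,0],[-1,0,0,0,0]]}'; python3 goal.py 3; python3 -m handwheel '{"deltas": [[-1,0,0,0.04,0],[-1,0,0,0.03,0],[-1,0,0,0.02,0],[-1,0,0,0.02,0],[-1,0,0,0.02,0],[-1,0,0,0,0]]}'; python3 goal.py 3
```

```text
clock: 18.02
tcp_pos: [0.583, -0.1908, 0.2033]
orientation: [0.0, 0.084, 0.996, -0.0]
wrist_force: [0.4, 0.1, -2.4]
finger_gap: 0.021
grip_force: 49.4
t18.02 tcp [ 583.02 -190.75  203.32] xyaw 170.36 tilt [ 0.e+00 -1.e-04 -1.e+00] F [ 0.41  0.1  -2.39] T [-0.007 -0.027 -0.036] gap 0.0210 grip 49.4
slot 3 [ 583.37 -191.11] tip [ 583.02 -190.77   79.62] err tool mm [-0.4  -0.28  0.  ] units [-0.01  -0.007  0.   ] ladder yaw -9.65 along slot y: 0.28
clock: 18.77
tcp_pos: [0.583, -0.1908, 0.198]
orientation: [-0.0, 0.084, 0.996, -0.0]
wrist_force: [0.7, -0.8, -1.5]
finger_gap: 0.0214
grip_force: 49.4
t18.77 tcp [ 582.99 -190.82  198.01] xyaw 170.36 tilt [-1.e-04 -1.e-04 -1.e+00] F [ 0.68 -0.76 -1.45] T [-0.005  0.005  0.019] gap 0.0214 grip 49.4
slot 3 [ 583.37 -191.11] tip [ 582.98 -190.83   74.31] err tool mm [-0.44 -0.21 -0.  ] units [-0.011 -0.005 -0.   ] ladder yaw -9.65 along slot y: 0.21
```

It has entered slot 3 with no force. Lowering on.

```bash
python3 -m handwheel '{"deltas": [[-1,0,-0.003,0.08,0],[-1,0,0,0.1,0],[-1,0,0,0.1,0],[-1,0,0,0,0],[-1,0,0,0,0]]}'; python3 goal.py 3
```

```text
clock: 19.4
tcp_pos: [0.583, -0.1909, 0.1869]
orientation: [-0.0, 0.084, 0.996, -0.0]
wrist_force: [0.3, -0.5, -1.9]
finger_gap: 0.0212
grip_force: 49.4
t19.40 tcp [ 583.   -190.94  186.88] xyaw 170.36 tilt [-0.e+00 -1.e-04 -1.e+00] F [ 0.3  -0.47 -1.9 ] T [ 0.01  -0.012  0.007] gap 0.0212 grip 49.4
slot 3 [ 583.37 -191.11] tip [ 583.   -190.95   63.18] err tool mm [-0.4 -0.1 -0. ] units [-0.01  -0.002 -0.   ] ladder yaw -9.65 along slot y: 0.10
```

Remaining: 27 mm. I go 24 mm first, then ease in.

```bash
python3 -m handwheel '{"deltas": [[-1,0,0,0.12,0],[-1,0,0,0.12,0],[-1,0,0,0.12,0],[-1,0,0,0.12,0],[-1,0,0,0.12,0],[-1,0,0,0,0],[-1,0,0,0.03,0],[-1,0,0,0.025,0],[-1,0,0,0.02,0],[-1,0,0,0,0],[-1,0,0,0,0]]}'; python3 goal.py 3
```

```text
clock: 20.78
tcp_pos: [0.583, -0.191, 0.16]
orientation: [0.0, 0.084, 0.996, -0.0]
wrist_force: [-1.3, 0.4, -1.6]
finger_gap: 0.0216
grip_force: 49.3
t20.77 tcp [ 583.01 -190.98  159.95] xyaw 170.36 tilt [ 1.e-04 -2.e-04 -1.e+00] F [-1.31  0.39 -1.59] T [ 0.05   0.02  -0.014] gap 0.0216 grip 49.3
slot 3 [ 583.37 -191.11] tip [ 583.02 -191.     36.25] err tool mm [-0.37 -0.05  0.  ] units [-0.009 -0.001  0.   ] ladder yaw -9.65 along slot y: 0.05
```

```bash
python3 -m handwheel '{"deltas": [[-1,0,0,0.015,0],[-1,0,0,0.01,0],[-1,0,0,0,0],[-1,0,0,0,0]]}'; python3 goal.py 3
```

```text
clock: 21.28
tcp_pos: [0.5831, -0.191, 0.1591]
orientation: [0.0, 0.084, 0.996, -0.0]
wrist_force: [-0.7, 0.7, 1.2]
finger_gap: 0.0212
grip_force: 49.6
t21.27 tcp [ 583.06 -190.98  159.15] xyaw 170.36 tilt [ 4.e-04 -3.e-04 -1.e+00] F [-0.66  0.75  1.22] T [ 0.069  0.141 -0.016] gap 0.0212 grip 49.6
slot 3 [ 583.37 -191.11] tip [ 583.11 -191.01   35.45] err tool mm [-0.28 -0.06  0.  ] units [-0.007 -0.001  0.   ] ladder yaw -9.65 along slot y: 0.06
```

The head is seated with a light contact. Let go and rise.

```bash
python3 -m handwheel '{"deltas": [[-0.3,0,0,0,0],[0,0,0,0,0],[0.2,0,0,0,0],[0.2,0,0,0,0],[0.2,0,0,0,0],[0.2,0,0,-0.2,0],[0.2,0,0,-0.6,0],[0.2,0,0,-0.8,0],[0.2,0,0,-0.8,0],[0.2,0,0,-0.8,0],[0.2,0,0,-0.8,0],[0.2,0,0,0,0],[0.2,0,0,0,0]]}'
python3 - <<'E'
from h import *
st();c=cam('wrist','w5.png');P=cloud(c)*1000
m=(P[...,2]>108)&(P[...,2]<125)&(abs(P[...,0]-583)<50)&(abs(P[...,1]+191)<40)
print(m.sum(),np.median(P[m],0),P[m].min(0),P[m].max(0))
s=cam('scene','s5.png')
cv2.imwrite('pics/end.png',cv2.hconcat([c['frame'][60:360,120:520,::-1],s['frame'][100:400,100:500,::-1]]))
E
```

```text
clock: 22.9
tcp_pos: [0.5828, -0.1909, 0.3187]
orientation: [-0.0, 0.084, 0.996, -0.0]
wrist_force: [-0.1, -0.2, -0.9]
finger_gap: 0.0513
grip_force: 0.0
t22.90 tcp [ 582.83 -190.87  318.7 ] xyaw 170.36 tilt [-1.e-04 -0.e+00 -1.e+00] F [-0.1  -0.2  -0.95] T [0.02  0.002 0.02 ] gap 0.0513 grip 0.0
1395 [ 580.25612504 -190.84143884  115.21072123] [ 549.39454231 -206.64330462  108.44378272] [ 615.03128742 -175.66085412  117.66566651]
```

View pics/end.png

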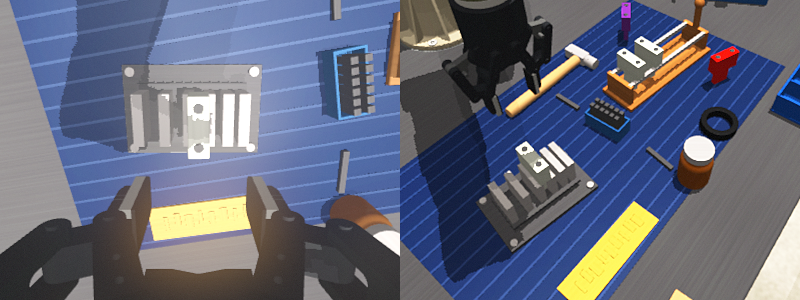

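The picture shows the die in slot 3 (left view, (199,128)). Its top is at z ≈ 115 mm, and 76 + 40 = 116 mm is fully home. Nothing else has moved and the gripper is clear.

```bash
python3 -c "from workcell import hand_in;print(hand_in())"
```

```text
the job is handed in; nothing more can be done
None
```

The die from beside the post was refused by slots 1 and 2 under about 5 N, went into slot 3 (12 mm) without force, now sits fully home there and released, and the job is handed in at about 23 s.

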